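Refit the work plate on the T-slot fixture block

ROBOT

A 6-joint arm with a two-finger parallel gripper is mounted at the origin on the work surface. World frame = base frame: x ahead of the robot, y to its left, z up, the work surface at z = 0. Lengths are in mm, angles in rad, forces in N, time in s.
With the tool pointing down it reaches from about 325 to 750 mm from the base axis. Payload 7.6 kg.
Tool frame: the origin (TCP) lies between the finger pads; the fingertips stand 22 mm ahead of it and the grasp point (between the pads) lies 3 mm ahead of it; z points along the fingers, y is the line along which they close (so a half turn about z gives the same grasp; the last joint's range is limited). The gripper opens to 85 mm and grips with 20 to 120 N. Pads are 22 mm wide; open, the fingers measure 114 mm over their backs; the gripper's body (76 mm by 85 mm) begins 54 mm behind the grasp point. The pads swing forward as they close: fully open they stand 13 mm farther back than shut.
Start: joints at [-1.328, 0.052, 1.401, -0, 1.689, -0.07], TCP at [161.579, -499.535, 253.323] pointing down, gripper open.
Joint ranges: [-2.9, 2.9], [-0.91, 2.17], [0.12, 2.37], [-1.06, 4.2], [0.26, 2.73], [-2.93, 2.93]. Speed limits (rad/s): [2.57, 2.57, 3.01, 3.14, 3.14, 3.14].

INTERFACE

Orientations are given as [roll, pitch, yaw] about the fixed x, y, z axes, in that order (R = Rz(yaw) Ry(pitch) Rx(roll)).
In Python, from workcell import ctrl gives the robot as it stands.
- The arm moves only by the tool arm_command, never from a script. Its argument "rows" is a list of rows, each a list of 7 numbers: the shift along the tool's x, y, z each as a share of 20 cm, from -1 to 1, then the turn, a rotation vector about the tool's x, y, z each as a share of 1.5 rad, from -1 to 1, then the closure, from 0 (fully open) to 1 (shut). In form: [[tx, ty, tz, ax, ay, az, fingers], ...]. A call has 1 to 12 rows; each row shifts and turns the commanded pose from where the row before left it, along the tool's axes as they then stand; what a row does not reach is not made up. A row lasts 1/12 s, in which the tool goes at most 41.7 mm and 7.16 degrees, less where a joint would pass 70% of its speed; a pose out of reach is approached as far as the arm can. A call with a number of a shift or a turn outside -1 to 1 is refused whole. A call with a gripper value outside its range is refused whole. The fingers move at their own pace and stop on an object; the grip force is fixed at half the most. Time passes only in rows, so rows that do not move let the fingers close. It gives the time, the measured TCP pose, the force, the opening and the grip force at its end, in the units of the state.
- ctrl.get_state(): the state, without advancing time (a new reading comes with each control period).
- ctrl.get_image(name): name is "side" or "top" or "wrist"; returns a dict with "color" (384x512x3 uint8, red, green, blue), "z_map" (384x512 float32, mm along the optical axis (not along the pixel's ray), 0 where there is no reading), "intrinsics" (3x3 intrinsics, pixels), "eye" and "rotation" of the camera in the world; the wrist camera has in their place "mount" (4x4, takes a point from camera to tool coordinates, whose origin is the TCP and whose axes are the flange's). Camera axes: x right, y up, looking along -z (the intrinsics and any distortion apply to the point x, -y, -z); pixel columns grow to the right and rows downward; lengths in mm; the calibration is good to about 2 mm. A picture is of the moment at which its call begins: read the wrist's pose just before it.
- ctrl.close_job(): hands the job in; it is judged then, once.
The state is a dict: "time_s": time; "joint_pos": joint angles; "joint_vel": joint speeds; "joint_torque": joint torques, N m; "tool_pos": TCP position; "tcp_rot": TCP orientation; "wrist_force": force on the tool from outside, world axes, zero at the start; "torque": the same for the moment, N m; "grip_width": finger opening in mm; "finger_force": force on a finger pad.
Only numpy, scipy, OpenCV 4.12 (cv2) and the standard library are available. Lean on these libraries where they do the work, as an engineer would, in place of code of your own. Each camera call takes 0.05 s, during which the arm holds its last target. There are 200 camera calls.

TASK

Clear the wooden ring clamp off the steel fixture block and lay it flat in the black tray. Then fit the longer of the two work plates on the block: slide it over the two studs until both its holes drop over them and it lies flush on the block, and let go. Leave the shorter plate, the tool pot, the jar and the burr stand where they stand.

Things in the scene. Friction and masses are not known exactly. Their poses are not given: they have to be found in the camera images.
- block: fixed dark steel block 150 (x) x 120 (y) x 40 mm high, origin at the centre of its underside. Two black T-slots run along x at y = -42 and +42 mm; in each stands a fixed steel stud, 8 mm thick, domed, rising 14 mm above the top. The studs stand abreast (same x) but anywhere from x = -14 to +14 mm along the slots: that place is not reported and must be felt or seen.
- plate: the longer work plate, loose, about 0.22 kg, 70 (x) x 110 (y) x 6 mm, flat on the bench; origin at the centre of its underside, z up. Through holes of 10.5 mm at x = 0, y = -42 and +42 mm; same either way round. In its middle stands a grip bar 12 (x) x 36 (y) mm, top 36 mm above the underside. Seated, it lies across the slots, underside on the block's top, studs 8 mm out of its holes.
- spare: bystander, the shorter work plate, loose: same make and grip bar but 70 (x) x 85 (y) x 6 mm, holes at y = -29 and +29 mm, so it does not fit; origin at the centre of its underside.
- clamp: wooden ring clamp, loose, about 0.09 kg: a straight bar 110 (x) x 26 (y) x 26 (z) mm, black band round the middle; origin at the centre of its underside. It starts on the block between the studs, along the slots within 0.35 rad, shifted up to 15 mm towards one end; beside the studs there is little room for fingers.
- clamp_mid (a point): the middle of the ring clamp, 13 mm above its underside
- tray: fixed black open tray, 162 (x) x 112 (y) x 18 mm high outside, walls 4 mm and floor about 4 mm thick, origin at the centre of its underside
- pot: bystander: loose green pot, 68 mm across and 90 mm high, with tool handles standing out of it to 155 mm; origin at the centre of its underside
- jar: bystander: loose amber glass jar with steel cap, 52 mm across, 60 mm high; origin at the centre of its underside
- burrs: bystander: loose round wooden stand, 52 mm across and 30 mm high, with six thin steel burrs standing in it to 62 mm; origin at the centre of its underside

How it is judged (in metres and radians):
On the way, in this order (a step that is already met when the one before it is completed fails the run):
1. the ring clamp lies in the tray (x of clamp_mid in the frame of tray between -0.075 and 0.075 m and y of clamp_mid in the frame of tray between -0.05 and 0.05 m and z of clamp_mid in the frame of tray below 0.022 m), for 0.2 s.
2. the longer plate has dropped over both studs, flush on the block (x of plate in the frame of block between -0.022 and 0.022 m and y of plate in the frame of block between -0.005 and 0.005 m and z of plate in the frame of block between 0.037 and 0.0435 m and angle between plate's own z axis and vertical below 0.05 rad and angle between the x axis of plate and the x axis of block, either way round below 0.08 rad), for 0.2 s.
At the end, for the whole second after the job is handed in: Ring clamp on the tray's floor (middle under 22 mm above the tray's underside). Longer plate flush on the block with both studs through its holes: underside within 3.5 mm of the top, tilt under 0.05 rad, square within 0.08 rad, centred across within 5 mm. Both at rest, let go (all of step 1 and all of step 2 and linear speed of each of plate, clamp below 0.01 m/s); the robot touches nothing.
It fails at once if the shorter plate, pot, jar or burr stand is shifted over 25 mm or tipped ((distance of spare from where it was at the start of the episode above 0.025 m or angle between spare's own z axis and vertical above 0.35 rad) or (distance of pot from where it was at the start of the episode above 0.025 m or angle between pot's own z axis and vertical above 0.35 rad) or (distance of jar from where it was at the start of the episode above 0.025 m or angle between jar's own z axis and vertical above 0.35 rad) or (distance of burrs from where it was at the start of the episode above 0.025 m or angle between burrs's own z axis and vertical above 0.35 rad)).
It also fails if it takes over 72 s, if anything falls off the work surface, if the arm or the gripper's body presses on something with over 40 N, if the wrist force passes 120 N, or if a joint passes its speed limit or range.

## Working session

There is one attempt and no reset: what is moved stays moved. The work goes in short steps, Python scripts to look and compute and a tool call to move; the robot and the scene stay as the last step left them, time stands still between calls to the robot, and variables do not carry over. Pictures are saved under pics/ and viewed, at most 10 in all, crops included, and the job is handed in when it is done.

Besides the shell and the picture viewer there is one more tool, called after ">>>" in YAML: its name, and indented under it one key for each argument. arm_command: Moves the arm, as the interface text tells. Shift numbers are shares of 20 cm and turn numbers shares of 1.5 rad, none past 1 either way. Its arguments: {"type":"object","properties":{"rows":{"type":"array","items":{"type":"array","items":{"type":"number"}}}},"required":["rows"]}

```bash
mkdir -p pics; cat > h.py <<'E'
import numpy as np, cv2
from scipy.spatial.transform import Rotation as R
from workcell import ctrl
def snap(name,fn=None):
    s=ctrl.get_state(); im=ctrl.get_image(name)
    if fn: cv2.imwrite('pics/'+fn+'.png',cv2.cvtColor(im['color'],cv2.COLOR_RGB2BGR))
    np.savez('pics/'+(fn or name)+'.npz',pos=s['tool_pos'],rot=s['tcp_rot'],**{k:v for k,v in im.items()})
    return cloud(im,s),im
def cloud(im,s):
    K=np.array(im['intrinsics']);z=im['z_map'].astype(float)
    v,u=np.mgrid[:z.shape[0],:z.shape[1]]
    P=np.stack([(u-K[0,2])/K[0,0]*z,-(v-K[1,2])/K[1,1]*z,-z],-1)
    if 'mount' in im:
        M=np.array(im['mount']);P=P@M[:3,:3].T+M[:3,3]
        r=R.from_euler('xyz',s['tcp_rot']).as_matrix();P=P@r.T+np.array(s['tool_pos'])
    else: P=P@np.array(im['rotation']).T+np.array(im['eye'])
    P[z==0]=np.nan
    return P
E
python3 - <<'E'
from h import *
s=ctrl.get_state();print(s['time_s'],s['tool_pos'],s['tcp_rot'],s['grip_width'])
print(R.from_euler('xyz',s['tcp_rot']).as_matrix().round(3))
P,im=snap('top','top0');print({k:im[k] for k in im if k not in('color','z_map')})
P,im=snap('side','side0');print(im['eye'])
a=cv2.imread('pics/top0.png');b=cv2.imread('pics/side0.png')
cv2.imwrite('pics/top0b.png',cv2.resize(a,(800,600)))
E
```

```text
0.0 [ 161.52836089 -499.27110799  252.48009833] [-3.14008078e+00 -9.47070601e-05  3.12813005e-01] 85.4984426554626
[[ 0.951  0.308 -0.   ]
 [ 0.308 -0.951  0.001]
 [ 0.    -0.002 -1.   ]]Traceback (most recent call last):
  File "<stdin>", line 4, in <module>
  File "h.py", line 8, in snap
    return cloud(im,s),im
           ~~~~~^^^^^^
  File "h.py", line 16, in cloud
    else: P=P@np.array(im['rotation']).T+np.array(im['eye'])
            ~~~~~~~~~~~~~~~~~~~~~~~~~~~~^~~~~~~~~~~~~~~~~~~~
ValueError: operands could not be broadcast together with shapes (384,512) (3,)
```

```bash
sed -i "s/else: P=P@np.array(im\['rotation'\]).T/else: P=P@R.from_euler('xyz',im['rotation']).as_matrix().T/" h.py
python3 - <<'E'
from h import *
P,im=snap('top','top0');print({k:im[k] for k in im if k not in('color','z_map')})
print(np.nanpercentile(P[...,2],[1,10,50,90,99]))
P,im=snap('side','side0');print(im['eye'],im['rotation'],np.nanpercentile(P[...,2],[1,10,50,90,99]))
a=cv2.imread('pics/top0.png')
cv2.imwrite('pics/top0b.png',cv2.resize(a,(800,600)))
E
```

```text
{'intrinsics': array([[492.7232253 ,   0.        , 254.91509028],
       [  0.        , 492.7232253 , 193.09338704],
       [  0.        ,   0.        ,   1.        ]]), 'eye': array([ 286.52071907,  -14.05637167, 1087.65693835]), 'rotation': array([ 0.19325189,  0.0237392 , -1.55645621])}
[-7.52364439e+02 -3.08348273e+00  3.49023994e-02  5.34399227e+00
  5.80368267e+02]
[ 89.8739381  596.49096887 730.51851588] [ 0.82160971 -0.0148576  -2.52179505] [-7.53577200e+02 -4.88440731e+02  4.32010506e-01  2.52357828e+02
  5.67614268e+02]
```

View pics/top0b.png

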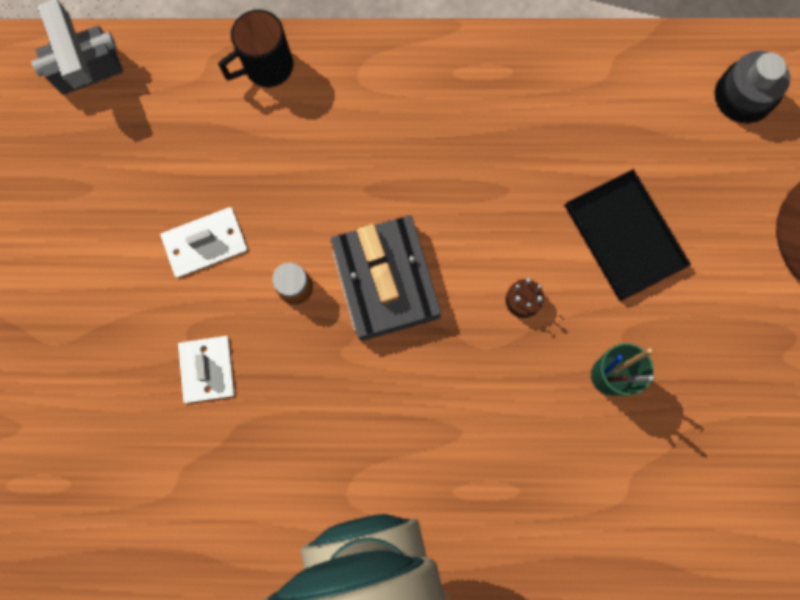

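The top view (800x600) shows the long plate at (204,242), the spare at (206,370), the jar at (292,282), the block at (385,277) with its studs at (353,275) and (412,259), the clamp running from (370,240) to (385,285), the burrs at (525,298), the tray at (628,235) and the pot at (622,370).

```bash
python3 - <<'E'
from h import *
for cam in('top','side'):
    d=dict(np.load(f'pics/{cam}0.npz'));P=cloud({k:d[k] for k in d if k not in('pos','rot')},None)
    c=d['color'].astype(int);hsv=cv2.cvtColor(d['color'],cv2.COLOR_RGB2HSV)
    X,Y,Z=P[...,0],P[...,1],P[...,2]
    print(cam)
    def rect(n,m):
        m=m&np.isfinite(Z)
        k,l,st,_=cv2.connectedComponentsWithStats(m.astype(np.uint8))
        for i in range(1,k):
            if st[i,4]<60: continue
            q=P[l==i];r=cv2.minAreaRect(q[:,:2].astype(np.float32))
            print(n,st[i,4],'c',np.round(r[0],1),'sz',np.round(r[1],1),'ang',round(r[2],1),'z',np.round(np.median(q[:,2]),1),'uv',st[i,:4])
    reg=(X>250)&(X<720)&(abs(Y)<480)
    rect('white',reg&(c.min(-1)>150)&(Z<15)&(Z>-5))
    rect('bar',reg&(Z>28)&(Z<48)&(Y>150))
    rect('block',reg&(Z>34)&(Z<75)&(Y>-150)&(Y<150))
    rect('clamp',reg&(Z>58)&(Z<75)&(Y>-150)&(Y<150))
    rect('tray',reg&(Z<25)&(c.max(-1)<45)&(Y<-150))
    rect('tall',reg&(Z>52)&(Z<200))
    rect('trayrim',reg&(Z>12)&(Z<24)&(Y<-200))
d=np.load('pics/top0.npz')
cv2.imwrite('pics/crop0.png',cv2.resize(cv2.cvtColor(d['color'][125:225,195:300],cv2.COLOR_RGB2BGR),(630,600),interpolation=cv2.INTER_CUBIC))
E
```

```text
top
white 1152 c [586.6 303.8] sz [ 76.8 112. ] ang 22.4 z 5.3 uv [103 133  55  44]
white 1033 c [399.5 288.6] sz [87.5 71.6] ang 9.3 z 5.3 uv [114 215  35  43]
bar 104 c [584.3 302.7] sz [13.7 36.1] ang 21.9 z 34.6 uv [118 147  18  11]
bar 106 c [398.1 287.9] sz [36.1 12.3] ang 9.5 z 35.2 uv [124 227   8  17]
block 3666 c [529.3  34.8] sz [151.5 120.1] ang 16.7 z 40.3 uv [211 138  71  79]
block 64 c [518.  145.5] sz [ 8.4 32.9] ang 89.0 z 58.1 uv [192 171   6  18]
clamp 609 c [540.8  43.9] sz [109.7  26.4] ang 19.8 z 65.5 uv [228 144  27  50]
tray 3477 c [ 598.5 -311. ] sz [159.3 113.1] ang 27.8 z 4.6 uv [362 110  79  82]
tall 622 c [540.6  43.8] sz [110.2  26.4] ang 19.8 z 65.5 uv [228 144  27  51]
tall 365 c [517.9 165. ] sz [45.1 45.5] ang 49.5 z 59.3 uv [174 169  22  21]
tall 579 c [ 395.8 -282. ] sz [66.  66.5] ang 36.2 z 86.9 uv [381 220  37  34]
trayrim 555 c [ 599.3 -311.1] sz [162.7 114. ] ang 27.6 z 17.1 uv [362 108  80  85]
side
white 926 c [584.2 302.2] sz [ 70.6 112. ] ang 22.8 z 6.0 uv [121 236  49  45]
white 916 c [397.9 287.5] sz [86.2 71.8] ang 8.4 z 6.1 uv [187 275  52  44]
bar 139 c [511.  175.6] sz [50.8 27.5] ang 32.8 z 34.3 uv [196 224  22  12]
bar 98 c [583.7 303.2] sz [12.4 36.7] ang 22.3 z 35.4 uv [138 243  12  15]
bar 118 c [397.3 287.8] sz [36.  13.2] ang 8.2 z 35.9 uv [204 282  17  13]
block 1975 c [528.7  34.6] sz [150.5 123.7] ang 16.7 z 40.9 uv [201 171  70  45]
clamp 384 c [540.6  43.9] sz [110.8  29.1] ang 20.0 z 65.6 uv [209 177  43  17]
tray 1116 c [ 597.5 -312.4] sz [157.8 119.7] ang 28.2 z 5.0 uv [258 117  51  27]
tall 595 c [ 395.3 -282.8] sz [67.1 66.4] ang 43.5 z 83.5 uv [328 112  26  41]
tall 451 c [541.7  44.3] sz [113.4  29.1] ang 20.0 z 65.2 uv [208 177  45  18]
tall 267 c [517.6 165.9] sz [44.3 45.7] ang 39.7 z 59.9 uv [196 211  20  17]
trayrim 254 c [ 599.  -311.7] sz [161.6 120. ] ang 28.2 z 16.4 uv [257 116  52  25]
```

View pics/crop0.png

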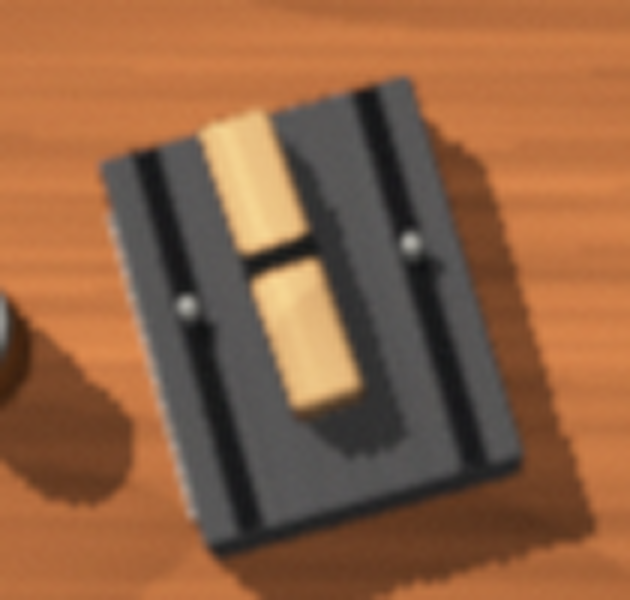

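```bash
cat >> h.py <<'E'
def ray(im,u,v,z,s=None):
    K=np.array(im['intrinsics']);d=np.array([(u-K[0,2])/K[0,0],-(v-K[1,2])/K[1,1],-1.])
    if 'mount' in im:
        M=np.array(im['mount']);r=R.from_euler('xyz',s['tcp_rot']).as_matrix()
        d=r@M[:3,:3]@d;o=r@M[:3,3]+np.array(s['tool_pos'])
    else: d=R.from_euler('xyz',im['rotation']).as_matrix()@d;o=np.array(im['eye'])
    return o+d*(z-o[2])/d[2]
def go(x,y,z,yaw):
    "remaining shift/turn as total shares in tool axes"
    s=ctrl.get_state();T=R.from_euler('xyz',s['tcp_rot'])
    d=T.inv().apply(np.array([x,y,z])-s['tool_pos'])/200
    rv=(T.inv()*R.from_euler('xyz',[np.pi,0,yaw])).as_rotvec()/1.5
    print('shift',d.round(3),'norm',round(float(np.linalg.norm(d)),3),'turn',rv.round(4),'pos',np.round(s['tool_pos'],1),'t',s['time_s'])
B=np.array([529.,34.7]);by=np.radians(16.7)
def inblock(p): return R.from_euler('z',-by).apply([p[0]-B[0],p[1]-B[1],0])[:2]
E
python3 - <<'E'
from h import *
d=np.load('pics/top0.npz')
a=ray(d,195+188/6-.5,125+301/6-.5,53);b=ray(d,195+411/6-.5,125+240/6-.5,53)
print(a,b,inblock(a),inblock(b),inblock([540.7,43.9]))
go(540.7,43.9,160,0.3456)
E
```

```text
[528.60940435  76.80181572  53.        ] [551.89465061  -3.1842298   53.        ] [11.72427835 40.43830794] [ 11.0425794  -42.86538621] [13.85023997  5.44984887]
shift [ 2.64  -2.001  0.466] norm 3.345 turn [-0.0008 -0.0001 -0.0219] pos [ 161.5 -499.3  252.7] t 0.15
```

>>> arm_command:
  rows:
    - [0.155, -0.118, 0.02, 0, 0, -0.002, 0.3]
    - [0.155, -0.118, 0.02, 0, 0, -0.002, 0.3]
    - [0.155, -0.118, 0.02, 0, 0, -0.002, 0.3]
    - [0.155, -0.118, 0.02, 0, 0, -0.002, 0.3]
    - [0.155, -0.118, 0.02, 0, 0, -0.002, 0.3]
    - [0.155, -0.118, 0.02, 0, 0, -0.002, 0.3]
    - [0.155, -0.118, 0.02, 0, 0, -0.002, 0.3]
    - [0.155, -0.118, 0.02, 0, 0, -0.002, 0.3]
    - [0.155, -0.118, 0.02, 0, 0, -0.002, 0.3]
    - [0.155, -0.118, 0.02, 0, 0, -0.002, 0.3]

```text
time_s: 0.98
tool_pos: [380.1, -174.8, 213.1]
tcp_rot: [3.141, -0.0, 0.343]
wrist_force: [0.1, -0.2, 0.2]
grip_width: 60.0
finger_force: 0.0
```

```bash
python3 -c "
from h import *
go(517.2,35.4,160,.3456);print(ctrl.get_state()['grip_width'])"
```

```text
shift [ 0.999 -0.759  0.265] norm 1.283 turn [ 0.0002 -0.0001 -0.0019] pos [ 380.1 -174.8  213.1] t 0.9833
59.998441599714205
```

>>> arm_command:
  rows:
    - [0.142, -0.108, 0.038, 0, 0, 0, 0.3]
    - [0.142, -0.108, 0.038, 0, 0, 0, 0.3]
    - [0.142, -0.108, 0.038, 0, 0, 0, 0.3]
    - [0.142, -0.108, 0.038, 0, 0, 0, 0.3]
    - [0.142, -0.108, 0.038, 0, 0, 0, 0.3]
    - [0.142, -0.108, 0.038, 0, 0, 0, 0.3]
    - [0.142, -0.108, 0.038, 0, 0, 0, 0.3]
    - [0, 0, 0, 0, 0, 0, 0.3]
    - [0, 0, 0, 0, 0, 0, 0.3]

```text
time_s: 1.73
tool_pos: [515.8, 33.9, 158.8]
tcp_rot: [-3.141, 0.003, 0.346]
wrist_force: [-0.3, -0.0, -0.1]
grip_width: 59.7
finger_force: 0.0
```

```bash
python3 - <<'E'
from h import *
P,im=snap('wrist','w1');print(im['mount'].round(2))
go(517.2,35.4,160,.3456)
a=cv2.imread('pics/w1.png');cv2.imwrite('pics/w1b.png',cv2.resize(a,(800,600)))
Z=P[...,2]
m=(Z>61)&(Z<72);q=P[m];r=cv2.minAreaRect(q[:,:2].astype(np.float32));print(r,np.median(q[:,2]))
E
```

```text
[[   0.      0.95    0.32   81.99]
 [   1.     -0.     -0.     -0.7 ]
 [   0.      0.32   -0.95 -120.75]
 [   0.      0.      0.      1.  ]]
shift [ 0.012 -0.01  -0.003] norm 0.015 turn [-0.0001  0.001  -0.0011] pos [515.7  32.7 159.5] t 1.7833
((537.797119140625, 0.5236968994140625), (365.0268249511719, 107.41124725341797), 85.31171417236328) 65.9709766069499
```

View pics/w1b.png

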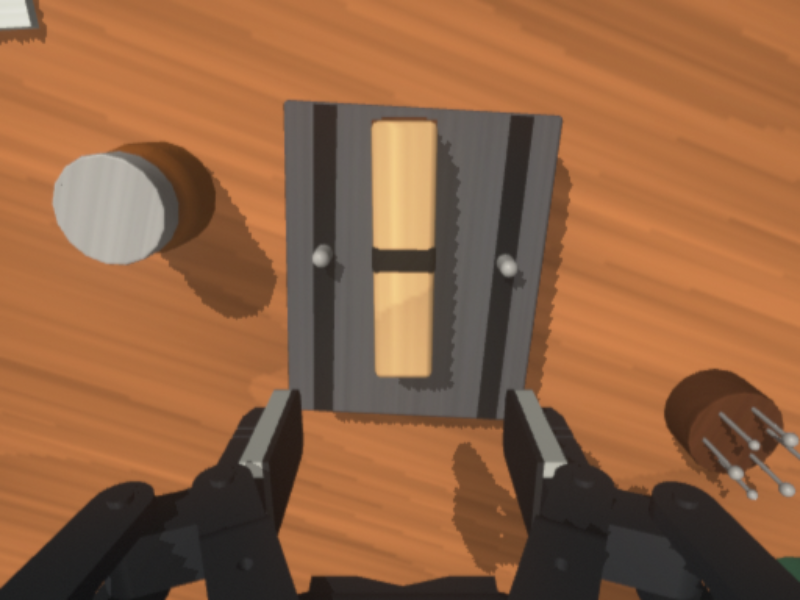

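The wrist view shows the clamp from (404,120) to (404,377), with its band at (404,260). The studs' domes are at (322,253) and (507,266).

```bash
python3 - <<'E'
from h import *
d=dict(np.load('pics/w1.npz'));s=dict(tool_pos=d['pos'],tcp_rot=d['rot'])
im={k:d[k] for k in d if k not in('pos','rot')};P=cloud(im,s);Z=P[...,2]
k=.64
def box(n,u0,u1,v0,v1,z0,z1):
    q=P[int(v0*k):int(v1*k),int(u0*k):int(u1*k)].reshape(-1,3);q=q[(q[:,2]>z0)&(q[:,2]<z1)]
    r=cv2.minAreaRect(q[:,:2].astype(np.float32));print(n,np.round(r[0],1),np.round(r[1],1),round(r[2],1),np.median(q[:,2]).round(1))
box('clamp',350,460,100,385,60,72)
box('block',275,570,90,425,37,44)
for u,v in((322,252),(507,264)):
    p=ray(im,u*k-.2,v*k-.2,53,s);print('stud',p,inblock(p))
go(517.2,35.4,66,.3456)
E
```

```text
clamp [541.   43.4] [109.   26.3] 19.8 66.0
block [528.9  34.1] [150.  120.3] 16.7 40.2
stud [529.46055202  77.10229768  53.        ] [12.62587339 40.48153008]
stud [551.93803035  -1.21275329  53.        ] [ 11.65065401 -40.98952728]
shift [ 0.012 -0.01   0.467] norm 0.468 turn [-0.0001  0.001  -0.0011] pos [515.7  32.7 159.5] t 1.7833
```

>>> arm_command:
  rows:
    - [0.01, -0.009, 0.1, 0, 0, 0, 0.4]
    - [0, 0, 0.15, 0, 0, 0, 0.4]
    - [0, 0, 0.15, 0, 0, 0, 0.4]
    - [0, 0, 0.065, 0, 0, 0, 0.4]
    - [0, 0, 0, 0, 0, 0, 0.4]
    - [0, 0, 0, 0, 0, 0, 1]
    - [0, 0, 0, 0, 0, 0, 1]
    - [0, 0, 0, 0, 0, 0, 1]
    - [0, 0, 0, 0, 0, 0, 1]
    - [0, 0, 0, 0, 0, 0, 1]
    - [0, 0, 0, 0, 0, 0, 1]

```text
time_s: 2.7
tool_pos: [518.5, 34.5, 69.4]
tcp_rot: [3.14, -0.003, 0.343]
wrist_force: [-1.3, -2.6, 6.3]
grip_width: 24.8
finger_force: 61.6
```

>>> arm_command:
  rows:
    - [0, 0, -0.05, 0, 0, 0, 1]
    - [0, 0, -0.1, 0, 0, 0, 1]
    - [0, 0, -0.2, 0, 0, 0, 1]
    - [0, 0, -0.15, 0, 0, -0.047, 1]
    - [0, 0, 0, 0, 0, -0.047, 1]

```text
time_s: 3.12
tool_pos: [520.1, 35.0, 175.7]
tcp_rot: [3.136, -0.011, 0.487]
wrist_force: [1.1, 0.4, -0.2]
grip_width: 24.7
finger_force: 60.6
```

```bash
python3 -c "
from h import *
go(577.1,-322.6,140,.485);print(ctrl.get_state()['grip_width'])"
```

```text
shift [-0.587  1.712  0.182] norm 1.819 turn [ 0.004  -0.0076  0.0014] pos [520.1  35.  175.7] t 3.1167
24.689641745166707
```

>>> arm_command:
  rows:
    - [-0.059, 0.171, 0.01, 0, 0, 0, 1]
    - [-0.059, 0.171, 0.01, 0, 0, 0, 1]
    - [-0.059, 0.171, 0.01, 0, 0, 0, 1]
    - [-0.059, 0.171, 0.01, 0, 0, 0, 1]
    - [-0.059, 0.171, 0.01, 0, 0, 0, 1]
    - [-0.059, 0.171, 0.01, 0, 0, 0, 1]
    - [-0.059, 0.171, 0.01, 0, 0, 0, 1]
    - [-0.059, 0.171, 0.01, 0, 0, 0, 1]
    - [-0.059, 0.171, 0.01, 0, 0, 0, 1]
    - [-0.059, 0.171, 0.01, 0, 0, 0, 1]
    - [0, 0, 0, 0, 0, 0, 1]
    - [0, 0, 0, 0, 0, 0, 1]

```text
time_s: 4.12
tool_pos: [571.4, -324.3, 146.9]
tcp_rot: [-3.141, 0.0, 0.481]
wrist_force: [0.6, 0.9, -0.5]
grip_width: 24.8
finger_force: 60.6
```

```bash
python3 - <<'E'
from h import *
go(577.1,-322.6,35,.485)
P,im=snap('wrist','w2');Z=P[...,2]
cv2.imwrite('pics/w2b.png',cv2.resize(cv2.imread('pics/w2.png'),(640,480)))
E
```

```text
shift [0.029 0.006 0.559] norm 0.56 turn [-0.0005  0.0002 -0.0025] pos [ 571.4 -324.3  146.9] t 4.1167
```

View pics/w2b.png

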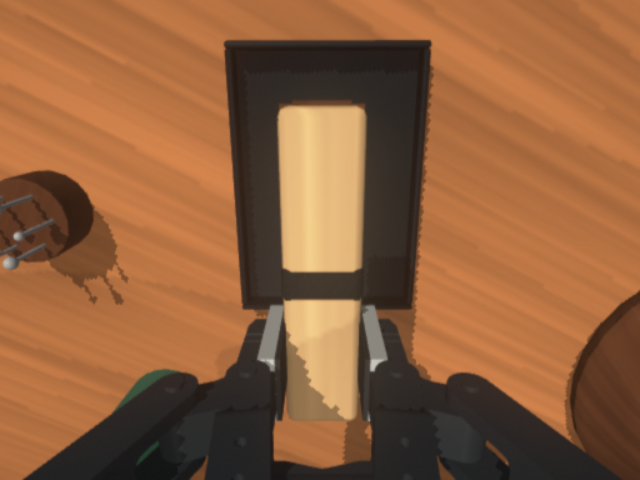

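The clamp is held level over the tray, lying along it and centred across it; its far end is at (322,105). Lowering it now.

>>> arm_command:
  rows:
    - [0.025, 0.006, 0.1, 0, 0, 0, 1]
    - [0, 0, 0.15, 0, 0, 0, 1]
    - [0, 0, 0.15, 0, 0, 0, 1]
    - [0, 0, 0.1, 0, 0, 0, 1]
    - [0, 0, 0.04, 0, 0, 0, 1]
    - [0, 0, 0.01, 0, 0, 0, 1]
    - [0, 0, 0, 0, 0, 0, 1]
    - [0, 0, 0, 0, 0, 0, 1]

```text
time_s: 4.83
tool_pos: [578.0, -321.6, 39.7]
tcp_rot: [3.138, -0.002, 0.484]
wrist_force: [-0.0, 0.3, -0.4]
grip_width: 24.8
finger_force: 60.7
```

>>> arm_command:
  rows:
    - [0, 0, 0.015, 0, 0, 0, 1]
    - [0, 0, 0.013, 0, 0, 0, 1]
    - [0, 0, 0, 0, 0, 0, 1]
    - [0, 0, 0, 0, 0, 0, 1]

```text
time_s: 5.17
tool_pos: [577.8, -322.0, 33.5]
tcp_rot: [3.139, -0.002, 0.484]
wrist_force: [0.1, 0.2, 6.7]
grip_width: 24.5
finger_force: 61.5
```

Contact with the floor. Release slightly, then rise.

>>> arm_command:
  rows:
    - [0, 0, 0, 0, 0, 0, 0.55]
    - [0, 0, 0, 0, 0, 0, 0.55]
    - [0, 0, 0, 0, 0, 0, 0.55]
    - [0, 0, 0, 0, 0, 0, 0.55]
    - [0, 0, -0.1, 0, 0, 0, 0.55]
    - [0, 0, -0.2, 0, 0, 0, 0.55]
    - [0, 0, -0.2, 0, 0, 0, 0.4]
    - [0, 0, -0.2, 0, 0, 0, 0.3]
    - [0, 0, 0, 0, 0, 0, 0.3]

```text
time_s: 5.92
tool_pos: [579.6, -323.1, 182.5]
tcp_rot: [3.128, -0.008, 0.484]
wrist_force: [1.0, -0.5, 2.4]
grip_width: 59.8
finger_force: 0.0
```

```bash
python3 - <<'E'
from h import *
P,im=snap('wrist','w3');Z=P[...,2]
m=(Z>22)&(Z<40)&(abs(P[...,0]-599)<85)&(abs(P[...,1]+311)<70)
q=P[m];print(m.sum(),cv2.minAreaRect(q[:,:2].astype(np.float32)),np.median(q[:,2]))
# target: plate with bar: fingers close across bar x (12mm): tool y along plate x
for yaw in (np.radians(22.3)+np.pi/2,np.radians(22.3)-np.pi/2): go(584.2,302.9,170,yaw)
print(ctrl.get_state()['joint_pos'].round(3))
E
```

```text
4127 ((599.4008178710938, -309.69232177734375), (109.28013610839844, 26.020753860473633), 27.80112075805664) 30.03043950310837
shift [ 1.479 -2.756  0.022] norm 3.128 turn [ 0.0079  0.0018 -0.9841] pos [ 578.7 -322.6  178.2] t 5.9667
shift [ 1.479 -2.756  0.022] norm 3.128 turn [ 0.0019 -0.0082  1.1102] pos [ 578.7 -322.6  178.2] t 5.9667
[-0.564  0.466  1.063 -0.     1.602  0.523]
```

>>> arm_command:
  rows:
    - [0.092, -0.172, 0, 0, 0, 0, 0.4]
    - [0.092, -0.172, 0, 0, 0, 0, 0.4]
    - [0.092, -0.172, 0, 0, 0, 0, 0.4]
    - [0.092, -0.172, 0, 0, 0, 0, 0.4]
    - [0.092, -0.172, 0, 0, 0, 0, 0.4]
    - [0.092, -0.172, 0, 0, 0, 0, 0.4]
    - [0.092, -0.172, 0, 0, 0, 0, 0.4]
    - [0.092, -0.172, 0, 0, 0, 0, 0.4]
    - [0.092, -0.172, 0, 0, 0, 0, 0.4]
    - [0.092, -0.172, 0, 0, 0, 0, 0.4]
    - [0.092, -0.172, 0, 0, 0, 0, 0.4]
    - [0.092, -0.172, 0, 0, 0, 0, 0.4]

```text
time_s: 6.97
tool_pos: [579.5, 148.5, 170.1]
tcp_rot: [-3.141, 0.002, 0.484]
wrist_force: [0.9, -0.8, 0.4]
grip_width: 50.9
finger_force: 0.0
```

>>> arm_command:
  rows:
    - [0, 0, 0, 0, 0, -0.08, 0.4]
    - [0, 0, 0, 0, 0, -0.08, 0.4]
    - [0, 0, 0, 0, 0, -0.08, 0.4]
    - [0, 0, 0, 0, 0, -0.08, 0.4]
    - [0, 0, 0, 0, 0, -0.08, 0.4]
    - [0, 0, 0, 0, 0, -0.08, 0.4]
    - [0, 0, 0, 0, 0, -0.08, 0.4]
    - [0, 0, 0, 0, 0, -0.08, 0.4]
    - [0, 0, 0, 0, 0, -0.08, 0.4]
    - [0, 0, 0, 0, 0, -0.08, 0.4]
    - [0, 0, 0, 0, 0, -0.08, 0.4]
    - [0, 0, 0, 0, 0, -0.08, 0.4]

```text
time_s: 7.97
tool_pos: [579.8, 146.6, 169.9]
tcp_rot: [-3.139, -0.0, 1.93]
wrist_force: [0.4, 0.1, -0.3]
grip_width: 51.3
finger_force: 0.0
```

```bash
python3 -c "
from h import *
go(584.2,302.9,160,1.96)"
```

```text
shift [0.724 0.295 0.049] norm 0.783 turn [-0.0015 -0.0002 -0.0202] pos [579.8 146.6 169.9] t 7.9667
```

>>> arm_command:
  rows:
    - [0.18, 0.074, 0.012, 0, 0, -0.02, 0.4]
    - [0.18, 0.074, 0.012, 0, 0, 0, 0.4]
    - [0.18, 0.074, 0.012, 0, 0, 0, 0.4]
    - [0.18, 0.074, 0.012, 0, 0, 0, 0.4]
    - [0, 0, 0, 0, 0, 0, 0.4]
    - [0, 0, 0, 0, 0, 0, 0.4]
    - [0, 0, 0, 0, 0, 0, 0.4]

```text
time_s: 8.55
tool_pos: [582.2, 302.0, 160.5]
tcp_rot: [-3.14, 0.001, 1.954]
wrist_force: [0.3, -0.7, 0.7]
grip_width: 51.7
finger_force: 0.0
```

```bash
python3 - <<'E'
from h import *
P,im=snap('wrist','w4');Z=P[...,2]
near=(abs(P[...,0]-584)<75)&(abs(P[...,1]-303)<75)
for n,a,b in(('bar',32,40),('plate',3,10)):
    m=near&(Z>a)&(Z<b);k,l,st,_=cv2.connectedComponentsWithStats(m.astype(np.uint8));i=1+st[1:,4].argmax()
    q=P[l==i];print(n,cv2.minAreaRect(q[:,:2].astype(np.float32)),np.median(q[:,2]))
go(584.2,302.9,33,1.96)
cv2.imwrite('pics/w4b.png',cv2.resize(cv2.imread('pics/w4.png'),(640,480)))
E
```

```text
bar ((584.3999633789062, 302.7143859863281), (11.491966247558594, 36.232810974121094), 22.526216506958008) 36.13204860485937
plate ((584.8778076171875, 302.2669677734375), (70.16752624511719, 110.8390121459961), 22.439714431762695) 6.216548845642393
shift [0.004 0.011 0.64 ] norm 0.64 turn [-0.0009  0.0003 -0.0046] pos [582.5 301.5 161. ] t 8.6
```

View pics/w4b.png

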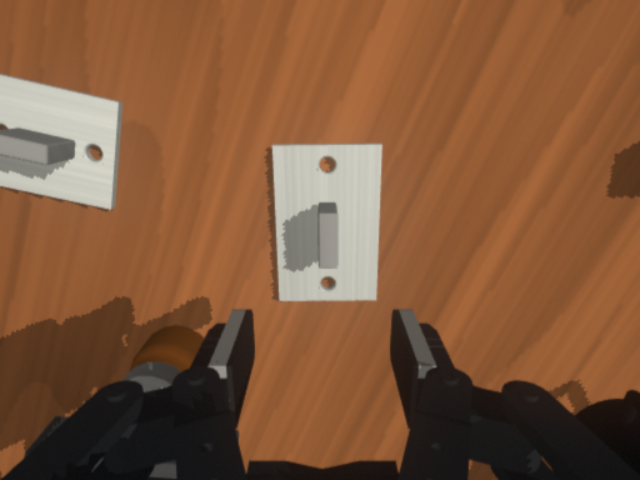

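The wrist view shows the long plate with its bar at (328,235) and holes at (327,163) and (328,283), square to the fingers.

>>> arm_command:
  rows:
    - [0.004, 0.009, 0.1, 0, 0, -0.004, 0.5]
    - [0, 0, 0.2, 0, 0, 0, 0.5]
    - [0, 0, 0.2, 0, 0, 0, 0.5]
    - [0, 0, 0.1, 0, 0, 0, 0.5]
    - [0, 0, 0.035, 0, 0, 0, 0.5]
    - [0, 0, 0, 0, 0, 0, 0.5]
    - [0, 0, 0, 0, 0, 0, 1]
    - [0, 0, 0, 0, 0, 0, 1]
    - [0, 0, 0, 0, 0, 0, 1]
    - [0, 0, 0, 0, 0, 0, 1]
    - [0, 0, 0, 0, 0, 0, 1]
    - [0, 0, 0, 0, 0, 0, 1]

```text
time_s: 9.6
tool_pos: [585.6, 304.2, 38.1]
tcp_rot: [3.136, 0.0, 1.96]
wrist_force: [-0.3, -1.0, 6.5]
grip_width: 10.8
finger_force: 63.2
```

>>> arm_command:
  rows:
    - [0, 0, -0.05, 0, 0, 0, 1]
    - [0, 0, -0.1, 0, 0, 0, 1]
    - [0, 0, -0.2, 0, 0, 0, 1]
    - [0, 0, -0.2, 0, 0, 0.033, 1]
    - [0, 0, 0, 0, 0, 0.033, 1]
    - [0, 0, 0, 0, 0, 0, 1]
    - [0, 0, 0, 0, 0, 0, 1]
    - [0, 0, 0, 0, 0, 0, 1]

```text
time_s: 10.27
tool_pos: [583.0, 303.4, 142.9]
tcp_rot: [-3.138, 0.001, 1.862]
wrist_force: [-0.6, -0.2, -3.4]
grip_width: 10.4
finger_force: 61.9
```

```bash
cat >> h.py <<'E'
def hand(fn,tz):
    "plate top in tool axes"
    P,im=snap('wrist',fn);s=ctrl.get_state();T=R.from_euler('xyz',s['tcp_rot'])
    Q=T.inv().apply((P-s['tool_pos']).reshape(-1,3)).reshape(P.shape)
    m=(abs(Q[...,2]-tz)<5)&(abs(Q[...,0])<80)&(abs(Q[...,1])<60)
    k,l,st,_=cv2.connectedComponentsWithStats(m.astype(np.uint8));q=Q[l==1+st[1:,4].argmax()]
    A=np.c_[q[:,:2],np.ones(len(q))];f=np.linalg.lstsq(A,q[:,2],rcond=None)[0]
    print('hand',[np.round(v,2) for v in cv2.minAreaRect(q[:,:2].astype(np.float32))],'z,slope',np.median(q[:,2]).round(1),f.round(3),'ext',q.min(0).round(1),q.max(0).round(1))
E
python3 - <<'E'
from h import *
hand('w5',32)
go(540.4,37.7,150,1.862)
a=cv2.imread('pics/w5.png');cv2.imwrite('pics/w5b.png',cv2.resize(a,(640,480)))
E
```

```text
hand [array([11.41, -0.76]), array([85.46, 70.33]), np.float64(0.02)] z,slope 31.7 [5.0000e-03 1.0000e-03 3.1601e+01] ext [-31.3 -35.9  27. ] [54.1 34.4 37. ]
shift [-1.211 -0.586 -0.034] norm 1.346 turn [-0.0027  0.0004 -0.0001] pos [583.  303.4 142.6] t 10.3167
```

View pics/w5b.png

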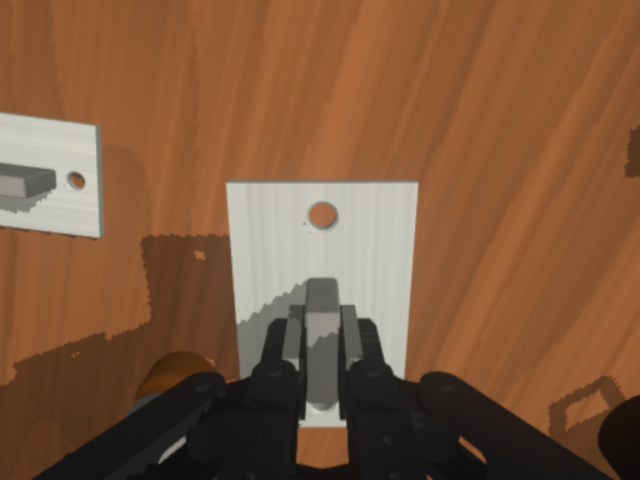

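The plate hangs square and level in the gripper, and its visible hole is at (322,215). Next is to carry it over the block.

>>> arm_command:
  rows:
    - [-0.172, -0.083, 0, 0, 0, 0, 1]
    - [-0.172, -0.083, 0, 0, 0, 0, 1]
    - [-0.172, -0.083, 0, 0, 0, 0, 1]
    - [-0.172, -0.083, 0, 0, 0, 0, 1]
    - [-0.172, -0.083, 0, 0, 0, 0, 1]
    - [-0.172, -0.083, 0, 0, 0, 0, 1]
    - [-0.172, -0.083, 0.02, 0, 0, 0, 1]
    - [0, 0, 0.1, 0, 0, 0, 1]
    - [0, 0, 0.05, 0, 0, 0, 1]
    - [0, 0, 0, 0, 0, 0, 1]
    - [0, 0, 0, 0, 0, 0, 1]
    - [0, 0, 0, 0, 0, 0, 1]

```text
time_s: 11.32
tool_pos: [541.7, 40.9, 111.2]
tcp_rot: [3.142, -0.0, 1.863]
wrist_force: [0.5, 0.2, -2.8]
grip_width: 10.5
finger_force: 61.7
```

```bash
python3 - <<'E'
from h import *
hand('w6',32)
go(540.9,38.8,98,1.862)
a=cv2.imread('pics/w6.png');cv2.imwrite('pics/w6b.png',cv2.resize(a,(800,600)))
E
```

```text
hand [array([11.81, -1.08]), array([70.34, 85.05]), np.float64(89.95)] z,slope 32.3 [3.0000e-03 2.0000e-03 3.2281e+01] ext [-30.7 -36.3  27. ] [54.3 34.1 37. ]
shift [-0.009 -0.008  0.068] norm 0.069 turn [0.0006 0.0002 0.0005] pos [541.9  40.9 111.6] t 11.3667
```

View pics/w6b.png

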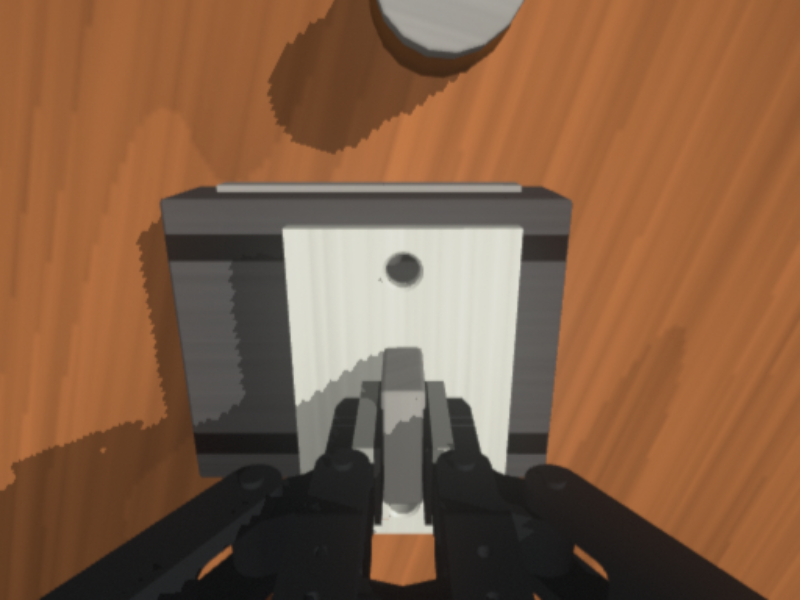

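The view shows the block's top edges framing the plate, with the visible hole at (403,268) over the near slot's line. I will measure the block against the plate in tool axes.

```bash
cat >> h.py <<'E'
def rel(fn):
    "block top edges in tool axes"
    d=dict(np.load('pics/'+fn+'.npz'));s=dict(tool_pos=d['pos'],tcp_rot=d['rot'])
    P=cloud({k:d[k] for k in d if k not in('pos','rot')},s);T=R.from_euler('xyz',s['tcp_rot'])
    Q=T.inv().apply((P-s['tool_pos']).reshape(-1,3)).reshape(P.shape);Q=Q[abs(P[...,2]-40)<3]
    Q=Q[(abs(Q[:,0])<90)&(abs(Q[:,1])<110)]
    top=[];
    for y in range(-75,62,6):
        w=Q[abs(Q[:,1]-y)<3]; 
        if len(w)>5: top.append((y,np.percentile(w[:,0],99.5)))
    top=np.array(top);print('far edge',np.polyfit(top[:,0],top[:,1],1).round(3))
    for x in(10,20,30,40,50):
        w=Q[abs(Q[:,0]-x)<3][:,1];print(x,np.percentile(w,[.5,99.5]).round(1),'mid',np.percentile(w,[.5,99.5]).mean().round(2))
E
python3 -c "
from h import *
rel('w6')"
```

```text
far edge [1.0000e-03 5.6895e+01]
10 [-88.1  60.2] mid -13.94
20 [-88.3  60.1] mid -14.09
30 [-88.  60.] mid -13.99
40 [-87.9  59.9] mid -14.03
50 [-87.5  59.4] mid -14.05
```

>>> arm_command:
  rows:
    - [-0.009, -0.007, 0.04, 0, 0, 0, 1]
    - [0, 0, 0.04, 0, 0, 0, 1]
    - [0, 0, 0, 0, 0, 0, 1]
    - [0, 0, 0, 0, 0, 0, 1]
    - [0, 0, 0, 0, 0, 0, 1]

```text
time_s: 11.78
tool_pos: [540.6, 37.8, 94.8]
tcp_rot: [-3.141, -0.0, 1.861]
wrist_force: [0.2, 0.2, -3.3]
grip_width: 10.8
finger_force: 61.8
```

```bash
python3 - <<'E'
from h import *
hand('w7',32);rel('w7')
go(540.9,38.8,98,1.862)
E
```

```text
hand [array([11.7 , -0.99]), array([85.37, 70.33]), np.float64(0.09)] z,slope 32.2 [3.000e-03 2.000e-03 3.218e+01] ext [-31.  -36.2  27. ] [54.4 34.2 37. ]
far edge [3.0000e-03 5.9651e+01]
10 [-86.3  61.9] mid -12.18
20 [-86.  62.] mid -12.01
30 [-86.3  61.8] mid -12.22
40 [-85.9  61.6] mid -12.17
50 [-86.   61.7] mid -12.19
shift [ 0.005  0.002 -0.014] norm 0.015 turn [ 0.0002  0.0001 -0.0008] pos [540.8  37.7  95.1] t 11.8333
```

>>> arm_command:
  rows:
    - [0.004, 0.002, 0.01, 0, 0, 0, 1]
    - [0, 0, 0.01, 0, 0, 0, 1]
    - [0, 0, 0.01, 0, 0, 0, 1]
    - [0, 0, 0, 0, 0, 0, 1]
    - [0, 0, 0, 0, 0, 0, 1]

```text
time_s: 12.25
tool_pos: [540.3, 38.5, 88.7]
tcp_rot: [-3.14, -0.0, 1.861]
wrist_force: [-3.7, -0.8, -0.1]
grip_width: 10.2
finger_force: 62.2
```

>>> arm_command:
  rows:
    - [0, -0.003, 0.01, 0, 0, 0, 1]
    - [0, 0, 0.01, 0, 0, 0, 1]
    - [0, 0, 0, 0, 0, 0, 1]
    - [0, 0, 0, 0, 0, 0, 1]

```text
time_s: 12.58
tool_pos: [539.9, 38.3, 84.1]
tcp_rot: [-3.141, -0.0, 1.861]
wrist_force: [-2.9, -0.5, -3.3]
grip_width: 10.8
finger_force: 61.7
```

Both studs are in the holes: 4 mm lower and no added vertical force. I'll keep going down with a little sideways relief.

>>> arm_command:
  rows:
    - [0, -0.003, 0.01, 0, 0, 0, 1]
    - [0, 0, 0.01, 0, 0, 0, 1]
    - [0, 0, 0.01, 0, 0, 0, 1]
    - [0, 0, 0, 0, 0, 0, 1]
    - [0, 0, 0, 0, 0, 0, 1]

```text
time_s: 13.0
tool_pos: [539.7, 38.3, 78.6]
tcp_rot: [3.141, 0.0, 1.861]
wrist_force: [-1.1, -0.4, -2.7]
grip_width: 10.5
finger_force: 61.8
```

>>> arm_command:
  rows:
    - [0, 0, 0.008, 0, 0, 0, 1]
    - [0, 0, 0.005, 0, 0, 0, 1]
    - [0, 0, 0, 0, 0, 0, 1]
    - [0, 0, 0, 0, 0, 0, 1]

```text
time_s: 13.33
tool_pos: [539.8, 38.2, 78.1]
tcp_rot: [3.141, 0.0, 1.861]
wrist_force: [-8.8, -1.6, 9.8]
grip_width: 10.5
finger_force: 63.5
```

On the block, 10 N. Release and rise.

>>> arm_command:
  rows:
    - [0, 0, 0, 0, 0, 0, 0.6]
    - [0, 0, 0, 0, 0, 0, 0.6]
    - [0, 0, 0, 0, 0, 0, 0.6]
    - [0, 0, 0, 0, 0, 0, 0.6]
    - [0, 0, -0.05, 0, 0, 0, 0.6]
    - [0, 0, -0.15, 0, 0, 0, 0.6]
    - [0, 0, -0.2, 0, 0, 0, 0.6]
    - [0, 0, -0.1, 0, 0, 0, 0.6]
    - [0, 0, 0, 0, 0, 0, 0.6]
    - [0, 0, 0, 0, 0, 0, 0.6]

```text
time_s: 14.17
tool_pos: [540.4, 38.2, 178.4]
tcp_rot: [3.138, 0.001, 1.861]
wrist_force: [0.4, 0.3, -0.7]
grip_width: 34.0
finger_force: 0.0
```

```bash
python3 - <<'E'
from h import *
P,im=snap('wrist','w8');Z=P[...,2]
m=(abs(Z-46)<2.5)&(abs(P[...,0]-540)<75)&(abs(P[...,1]-38)<80)&(im['color'].min(-1)>120)
q=P[m];r=cv2.minAreaRect(q[:,:2].astype(np.float32));print(r,np.median(q[:,2]),inblock(r[0]))
A=np.c_[q[:,:2]-q[:,:2].mean(0),np.ones(len(q))];print(np.linalg.lstsq(A,q[:,2],rcond=None)[0].round(4))
s=ctrl.get_state();print(s['tool_pos'],s['wrist_force'])
cv2.imwrite('pics/w8b.png',cv2.resize(cv2.imread('pics/w8.png'),(640,480)))
E
```

```text
((539.3930053710938, 36.7628059387207), (70.14488983154297, 110.41847229003906), 16.816659927368164) 46.17256108313069 [10.54742332 -1.0107375 ]
[ 6.00000e-04 -2.00000e-04  4.61683e+01]
[539.64339627  38.25044379 176.52808775] [-1.0531582  -0.2586749  -0.76057812]
```

View pics/w8b.png

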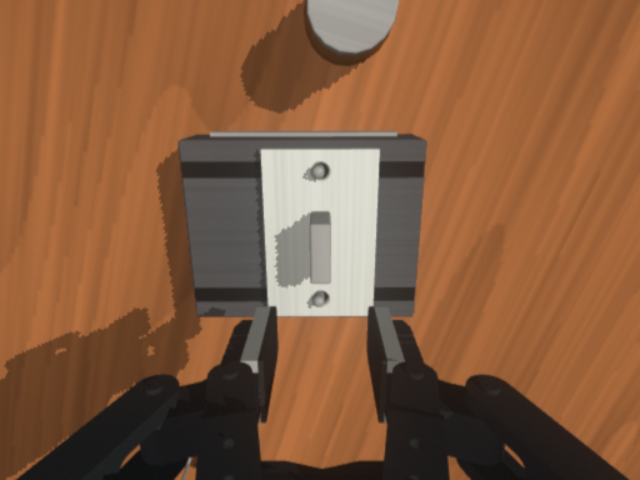

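The plate lies flush (top at z 46.2, level, square to 0.1°). Both studs stand out of its holes at (320,170) and (320,298). Handing in.

```bash
python3 -c "
from h import *
print(ctrl.close_job())"
```

```text
the job is handed in; nothing more can be done
None
```

The ring clamp lies flat in the tray, the longer plate is seated flush over both studs and let go, and the job is handed in; it gave no verdict, but the last camera measurements were within the limits.

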